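# Light the bead bench and point out the head piece and its beads

### The arm

A 6-joint arm with a two-finger parallel gripper is mounted at the origin on the work surface. World frame = base frame: x ahead of the robot, y to its left, z up, the work surface at z = 0. Lengths are in m, angles in degrees, forces in N, time in s.
With the tool pointing down it reaches from about 0.375 to 0.9 m from the base axis. Payload 3.1 kg.
Tool frame: the origin (TCP) lies between the finger pads, 19 mm behind the fingertips; this is the grasp point; z points along the fingers, y is the line along which they close (so a half turn about z gives the same grasp; the last joint's range is limited). The gripper opens to 87 mm and grips with 3 to 60 N. Pads are 19 mm wide; open, the fingers measure 117 mm over their backs; the gripper's body (75 mm by 190 mm) begins 51 mm behind the grasp point.
Start: joints at [55.204, 30.224, 82.088, -0, 67.689, -10.227], TCP at [0.26, 0.568, 0.241] pointing down, gripper open.
Joint ranges: [-176.69, 176.69], [-43.24, 126.21], [12.49, 139.97], [-82, 262], [0, 151.66], [-163.58, 163.58]. Speed limits (degrees/s): [159.86, 159.86, 180, 180, 180, 180].

### API

Orientations are given as a 3x3 rotation matrix whose columns are the frame's x, y, z axes.
In Python, from rig import bot, vision, workorder gives the robot as it stands.
- The arm moves only by the shell command python3 -m handwheel 'ROWS'. ROWS is JSON, a list of rows, each an object with "delta_rot": the turn, a rotation vector about the tool's x, y, z in rad, a list of three; "xyz": the shift along the tool's x, y, z in mm, a list of three; "hand": the closure, from -1 (fully open) to 1 (shut). A call has exactly 5 rows; each row is the pose to reach, as a shift and turn from the pose commanded when the call began, along the tool's axes at that moment; what a row does not reach only later rows make up. A row lasts 1/8 s, in which the tool goes at most 62.5 mm and 10.7 degrees, less where a joint would pass 70% of its speed; a pose out of reach is approached as far as the arm can. A call with a gripper value outside its range is refused whole. The fingers move at their own pace and stop on an object; the grip force is fixed at half the most. Time passes only in rows, so rows that repeat a pose let the fingers close, or fill a call up. It gives the time, the measured TCP pose, the force, the opening and the grip force at its end, in the units of the state.
- bot.read_state(): the state, without advancing time (a new reading comes with each control period).
- vision.capture(name): name is "scene" or "top" or "wrist"; returns the picture (420x560x3 uint8, red, green, blue); there is no depth.
- vision.camera_model(name): a dict with "camera_matrix" (3x3 intrinsics, pixels), "camera_from_world" (4x4, takes a point from world to camera coordinates). Camera axes: x right, y up, looking along -z (the intrinsics and any distortion apply to the point x, -y, -z); pixel columns grow to the right and rows downward; lengths in m; the calibration is good to about 2 mm. A picture is of the moment at which its call begins: read the wrist's pose just before it. camera_model takes no time and is no camera call; for the wrist camera it gives the pose at the moment of the call.
- workorder.hand_in(): hands the job in; it is judged then, once.
The state is a dict: "time_s": time; "joint_positions": joint angles; "qvel": joint speeds; "tau": joint torques, N m; "position": TCP position; "tcp_rot": TCP orientation; "force": force on the tool from outside, world axes, zero at the start; "moment": the same for the moment, N m; "opening": opening from 0.0 (shut) to 1.0 (fully open); "grasp_force": force on a finger pad.
Only numpy, scipy, OpenCV 4.12 (cv2) and the standard library are available. Lean on these libraries where they do the work, as an engineer would, in place of code of your own. Each camera call takes 0.05 s, during which the arm holds its last target. There are 200 camera calls.

### The job

Press down the white-dotted half of the black rocker switch on the cream lamp base, so that the lamp is on, then show which head piece belongs with which beads: with the fingertips pointing down, point at the brass imame from about two centimetres above its tip and stay there for two seconds, then point the same way at the middle of the smoky quartz bowl, about two centimetres above its rim, for another two seconds. Do not touch the imame or the bowl, pick nothing up, leave everything else on the shelf where it stands, and leave the lamp on.

Things in the scene. Friction and masses are not known exactly. Their poses are not given: they have to be found in the camera images.
- rocker (a joint): Black rocker switch on the lamp base, a hinge, rad: 0 off (starts at 0 to 0.04), 0.34 (stop) on. 26 mm wide; two halves, each 22 mm long, meet in a shallow V on the pivot line. The half with the white dot stands up when off; press it down until it is level (on). Friction only (0.04 N m, about 3 N at the dot): it stays where it is left.
- rocker_dot (a point): The white dot (8 mm) on the rocker's top face, 14 mm from the pivot line, in the middle of the width. It moves with the rocker: about 5 mm above the pivot height when off, level with it when on.
- rocker_pivot (a point): Fixed point on the lamp base at the middle of the rocker's pivot line, where its two top faces meet, 38 mm above the shelf. Its axes are the lamp's: -x goes from the pivot to the dotted half, +x to the lamp's stem, y lies along the pivot line.
- lamp: Lamp: cream bakelite foot 180 x 120 mm (x, y), 30 mm high, screwed down, origin at the centre of its underside. The rocker pivot is 45 mm to -x of it. The brass stem rises at +50 mm in x and leans to +x, to an opal globe of 80 mm diameter centred 85 mm to +x and 208 mm up. Its yaw varies.
- brass_imame: The brass imame (head piece of a bead strand), the only brass-coloured one of three: a turned spindle 55 mm tall, at most 24 mm across, loose, standing upright on its foot. Origin at the centre of its underside, z up.
- brass_imame_top (a point): Tip of the brass imame, on its axis, 55 mm above the shelf; the flat top is 8 mm across.
- quartz_bowl: The smoky quartz bowl: smoky brown, 100 mm across the rim, 36 mm high, full of dark brown beads that stay below the rim and form one piece with it; loose. Origin at the centre of its underside, z up.
- quartz_bowl_rim (a point): Centre of the bowl's mouth, at rim height, 36 mm above the shelf.
- ebony_imame: Bystander: black head piece of the same shape and size as the brass one.
- pearl_imame: Bystander: white mother-of-pearl head piece of the same shape and size.
- white_bowl: Bystander: white ceramic bowl of green beads, same size as the quartz bowl.
- reamer: Bystander: steel bead reamer with a wooden handle, lying flat, 160 mm long, 18 mm high; origin under its middle, point to its +x.
- casket: Bystander: dark wooden casket inlaid with mother-of-pearl, 94 x 134 mm (x, y), 77 mm high; origin at the centre of its underside.
- spool: Bystander: red thread spool standing upright, 38 mm across, 38 mm high; origin at the centre of its underside.

How it is judged (in metres and radians):
On the way, in this order (a step that is already met when the one before it is completed fails the run):
1. the lamp's rocker switch is pressed over to on (value of joint rocker above 0.29 rad), for 0.2 s.
2. the fingertips point down at the brass imame from just above (TCP 19 to 74 mm over its tip, within 20 mm of its axis, tool within 35 degrees of straight down), and dwell 1.5 s (horizontal distance between the grasp point and brass_imame_top below 0.02 m and z of the grasp point in the frame of brass_imame_top between 0.019 and 0.074 m and angle between the grasp point's own z axis and vertical above 2.5 rad), for 1.5 s.
3. the fingertips point down at the smoky quartz bowl from just above (TCP 19 to 74 mm over the rim, within 30 mm of its centre, tool within 35 degrees of straight down), and dwell 1.5 s (horizontal distance between the grasp point and quartz_bowl_rim below 0.03 m and z of the grasp point in the frame of quartz_bowl_rim between 0.019 and 0.074 m and angle between the grasp point's own z axis and vertical above 2.5 rad), for 1.5 s.
At the end, for the whole second after the job is handed in: The rocker is on (above 0.29 of 0.34 rad) and every loose thing stands still, upright, within 10 mm of where it began (value of joint rocker above 0.29 rad and distance of each of brass_imame, quartz_bowl, ebony_imame, pearl_imame, white_bowl, reamer, casket, spool from where it was at the start of the episode below 0.01 m and angle between each of brass_imame, ebony_imame, pearl_imame, quartz_bowl, white_bowl's own z axis and vertical below 0.15 rad and linear speed of each of brass_imame, quartz_bowl, ebony_imame, pearl_imame, white_bowl, reamer, casket, spool below 0.02 m/s); the robot touches nothing.
It fails at once if the brass imame is touched (contact force between any of the fingers, the arm and brass_imame above 0.2 N).
It fails at once if the smoky quartz bowl is touched (contact force between any of the fingers, the arm and quartz_bowl above 0.2 N).
It fails at once if a loose thing is lifted, carried, pushed more than 15 mm or knocked over (distance of any of brass_imame, quartz_bowl, ebony_imame, pearl_imame, white_bowl, reamer, casket, spool from where it was at the start of the episode above 0.015 m or angle between any of brass_imame, ebony_imame, pearl_imame, quartz_bowl, white_bowl's own z axis and vertical above 0.35 rad).
It also fails if it takes over 50 s, if anything falls off the work surface, if the arm or the gripper's body presses on something with over 40 N, if the wrist force passes 120 N, or if a joint passes its speed limit or range.

## Working session

There is one attempt and no reset: what is moved stays moved. The work goes in short steps, Python scripts to look and compute and a shell command to move; the robot and the scene stay as the last step left them, time stands still between calls to the robot, and variables do not carry over. Pictures are saved under pics/ and viewed, at most 10 in all, crops included, and the job is handed in when it is done.

```bash
mkdir -p pics
cat > h.py <<'E'
import numpy as np, cv2
from rig import bot, vision, workorder
def grab(n,f):
    m=vision.camera_model(n); im=vision.capture(n); cv2.imwrite(f'pics/{f}.png',im[:,:,::-1]); return im,m
def ray(m,u,v):
    K=np.array(m["camera_matrix"]);T=np.array(m["camera_from_world"])
    d=np.linalg.inv(K)@[u,v,1]; d=T[:3,:3].T@[d[0],-d[1],-d[2]]
    return -T[:3,:3].T@T[:3,3], d/np.linalg.norm(d)
def plane(m,u,v,z):
    o,d=ray(m,u,v); return o+d*(z-o[2])/d[2]
def two(m1,p1,m2,p2):
    o,d=ray(m1,*p1);q,e=ray(m2,*p2)
    s=np.linalg.lstsq(np.c_[d,-e],q-o,rcond=None)[0]
    a=o+d*s[0];b=q+e*s[1]; return (a+b)/2,np.linalg.norm(a-b)
def proj(m,p):
    K=np.array(m["camera_matrix"]);T=np.array(m["camera_from_world"])
    c=T[:3,:3]@p+T[:3,3]; x=K@[c[0],-c[1],-c[2]]; return x[:2]/x[2]
E
python3 - <<'E'
from h import *
np.set_printoptions(precision=4,suppress=True)
for n in ["scene","top"]:
    im,m=grab(n,n+"0"); print(n,m)
print(bot.read_state())
E
```

```text
scene {'camera_matrix': array([[398.2458,   0.    , 282.6528],
       [  0.    , 398.2458, 206.4624],
       [  0.    ,   0.    ,   1.    ]]), 'camera_from_world': array([[ 0.4478,  0.8941,  0.0048, -0.2821],
       [-0.5193,  0.2557,  0.8154,  0.2717],
       [ 0.7279, -0.3676,  0.5789, -1.2916],
       [ 0.    ,  0.    ,  0.    ,  1.    ]])}
top {'camera_matrix': array([[380.6392,   0.    , 275.3043],
       [  0.    , 380.6392, 201.145 ],
       [  0.    ,   0.    ,   1.    ]]), 'camera_from_world': array([[-0.0236, -0.9996, -0.013 ,  0.0478],
       [ 0.9968, -0.0246,  0.0763, -0.6165],
       [-0.0766, -0.0111,  0.997 , -0.9135],
       [ 0.    ,  0.    ,  0.    ,  1.    ]])}
{'time_s': 0.1, 'joint_positions': array([ 55.2045,  30.2747,  82.1498,   0.0003,  67.6895, -10.2272]), 'qvel': array([ 0.0132, -0.0764, -0.096 , -0.0088,  0.0132,  0.0131]), 'tau': array([ -0.    , -44.0987, -17.7151,   0.0635,   0.0534,  -0.    ]), 'position': array([0.2595, 0.5679, 0.2404]), 'tcp_rot': array([[-0.9095,  0.4158, -0.0011],
       [ 0.4158,  0.9095, -0.0016],
       [ 0.0004, -0.002 , -1.    ]]), 'force': array([-0.4329, -0.0319,  0.8709]), 'moment': array([ 0.0267, -0.0072, -0.0545]), 'grasp_force': 0.0, 'opening': 1.000256201078748}
```

View pics/top0.png

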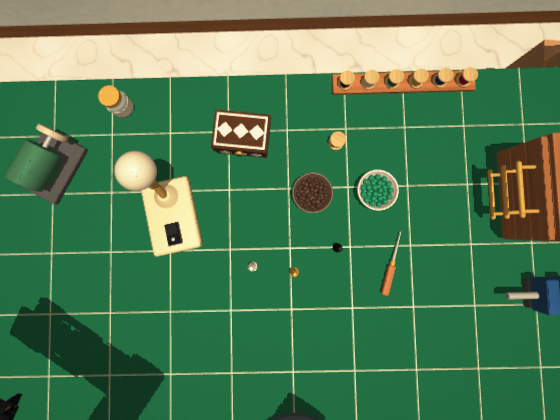

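View pics/scene0.png

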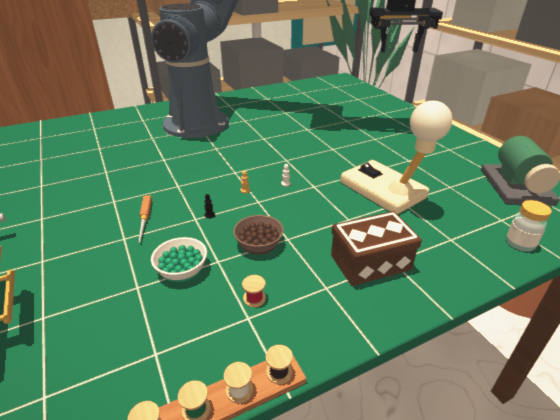

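The top view shows the rocker at about (173,233), the brass imame at (294,272) and the quartz bowl at (313,193). In the scene view they are at about (371,170), (245,181) and (259,236).

```bash
cat > meas.py <<'E'
from h import *
np.set_printoptions(precision=4,suppress=True)
T=cv2.imread('pics/top0.png');S=cv2.imread('pics/scene0.png')
mt=vision.camera_model('top');ms=vision.camera_model('scene')
def comp(im,mask,box,name):
    x0,y0,x1,y1=box; k=np.zeros(mask.shape,np.uint8);k[y0:y1,x0:x1]=mask[y0:y1,x0:x1]
    n,l,st,c=cv2.connectedComponentsWithStats(k); i=1+np.argmax(st[1:,4]); print(name,st[i],c[i]); return (l==i).astype(np.uint8),st[i],c[i]
def notgreen(im):
    b,g,r=[im[:,:,i].astype(int) for i in range(3)]; return (r>g).astype(np.uint8)
bt=comp(T,notgreen(T),(284,262,304,282),'brass top');bs=comp(S,notgreen(S),(234,164,256,196),'brass scene')
qt=comp(T,notgreen(T),(285,165,340,220),'bowl top');qs=comp(S,notgreen(S),(225,210,290,262),'bowl scene')
dk=lambda im:(im.max(2)<70).astype(np.uint8)
rt=comp(T,dk(T),(155,212,190,250),'rocker top');rs=comp(S,dk(S),(352,158,388,182),'rocker scene')
# lamp foot top outline
b,g,r=[T[:,:,i].astype(int) for i in range(3)]
ft=comp(T,((r>190)&(g>170)).astype(np.uint8),(135,195,210,262),'foot')
tipS=(bs[1][0]+bs[1][2]/2,bs[1][1]+.5)
P,e=two(mt,bt[2],ms,tipS);print('brass tip',P,e,plane(mt,*bt[2],.045))
s=qt[1];ct=(s[0]+s[2]/2-.5,s[1]+s[3]/2-.5);s=qs[1];print('bowl plane',plane(mt,*ct,.034), 'scene wide',plane(ms,s[0]+s[2]/2-.5,s[1]+15,.036))
P,e=two(mt,rt[2],ms,rs[2]);print('rocker',P,e,plane(mt,*rt[2],.038))
c,_=cv2.findContours(rt[0],0,2);q=cv2.boxPoints(cv2.minAreaRect(max(c,key=len)));print([plane(mt,*p,.038)[:2] for p in q])
A=cv2.resize(T[205:260,135:210],None,fx=8,fy=8,interpolation=2);B=cv2.resize(S[155:200,335:395],None,fx=6,fy=6,interpolation=2)
C=np.zeros((600,800,3),np.uint8);a=cv2.resize(A,(400,293));C[:293,:400]=a;b=cv2.resize(B,(400,300));C[:300,400:]=b
C[300:600,:400]=cv2.resize(T[257:287,274:314],(400,300));C[300:600,400:]=cv2.resize(S[162:198,224:272],(400,300))
cv2.imwrite('pics/crop1.png',C)
E
python3 meas.py
```

```text
brass top [289 267  10  10  76] [293.5921 271.8421]
brass scene [240 170  10  23 147] [244.3946 182.415 ]
bowl top [ 292  173   41   40 1292] [312.0457 192.3963]
bowl scene [ 234  215   50   39 1490] [258.2221 233.3832]
rocker top [165 222  17  23 260] [172.9692 233.1885]
rocker scene [360 165  21  13 131] [369.9237 171.0763]
foot [ 142  195   58   67 2401] [170.636  221.8584]
brass tip [ 0.4478 -0.0068  0.0571] 0.001075935510558428 [ 0.4467 -0.0067  0.045 ]
bowl plane [ 0.6357 -0.0571  0.034 ] scene wide [ 0.6401 -0.0584  0.036 ]
rocker [0.5446 0.2835 0.0317] 0.0007593945485748804 [0.5448 0.282  0.038 ]
[array([0.5654, 0.3038]), array([0.5717, 0.2716]), array([0.523, 0.261]), array([0.5167, 0.2931])]
```

View pics/crop1.png

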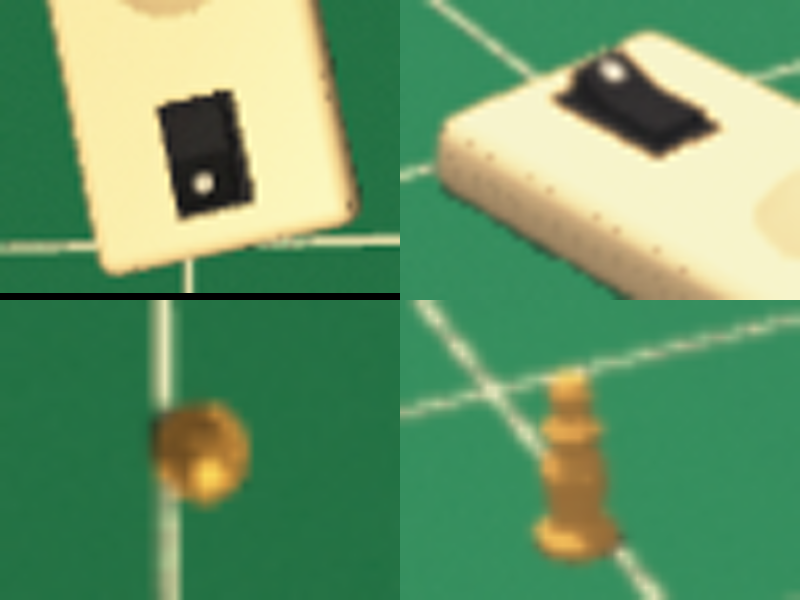

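The crop shows the white dot at top-view pixel (172.6,238.7) and scene pixel (366.5,165). The brass tip is at (294.5,274.3) in the top view and (244,170) in the scene view. The dotted half stands up, so the lamp is off.

```bash
cat > go.py <<'E'
from h import *
import sys
from scipy.spatial.transform import Rotation as Ro
def to(p,xang):
    s=bot.read_state();R=np.array(s['tcp_rot']);c,sn=np.cos(xang),np.sin(xang)
    G=np.c_[[c,sn,0],[sn,-c,0],[0,0,-1]]
    print('t',s['time_s'],'xyz',(1000*R.T@(np.array(p)-s['position'])).round(1),'rot',Ro.from_matrix(R.T@G).as_rotvec().round(3))
E
python3 - <<'E'
from go import *
mt=vision.camera_model('top');ms=vision.camera_model('scene')
print('dot',two(mt,(172.6,238.7),ms,(366.5,165)));print('dotplane',plane(mt,172.6,238.7,.043))
print('tip',two(mt,(294.5,274.3),ms,(244,170)),plane(mt,294.5,274.3,.055))
ang=np.arctan2(.0484,.0105);a=np.arctan2(.0106,.0487)
print('lamp yaw',np.degrees(a))
d=plane(mt,172.6,238.7,.043)
to([d[0],d[1],.12],a+np.pi)
# bowl rim: left/right extremes of both views
print('bowl two', two(mt,(312,192.5),ms,(258.5,228)), 'width', plane(mt,291.5,192.5,.036)-plane(mt,332.5,192.5,.036))
E
```

```text
dot (array([0.53141282, 0.28125948, 0.04268501]), np.float64(0.0008983723693134177))
dotplane [0.53165511 0.28156559 0.043     ]
tip (array([ 0.44226553, -0.00802516,  0.05590751]), np.float64(0.0005981459017282862)) [ 0.44204274 -0.00833161  0.055     ]
lamp yaw 12.279426130483158
t 0.1 xyz [-366.6 -147.   120.5] rot [-0.002 -0.001 -0.643]
bowl two (array([ 0.6354628 , -0.05657507,  0.03706989]), np.float64(0.0005203219411333298)) width [0.00248215 0.09955711 0.        ]
```

```bash
python3 -m handwheel '[{"xyz":[-60,-24,10],"delta_rot":[0,0,-0.16],"hand":1},{"xyz":[-115,-46,20],"delta_rot":[0,0,-0.32],"hand":1},{"xyz":[-170,-68,40],"delta_rot":[0,0,-0.48],"hand":1},{"xyz":[-225,-90,60],"delta_rot":[0,0,-0.64],"hand":1},{"xyz":[-280,-112,80],"delta_rot":[0,0,-0.643],"hand":1}]'
python3 -c "
from go import *
to([.5295,.281,.10],np.radians(192.3))"
```

```text
time_s: 0.72
position: [0.4686, 0.349, 0.1606]
tcp_rot: [[-0.977, -0.214, -0.0], [-0.214, 0.977, -0.0], [0.0, 0.0, -1.0]]
force: [0.4, 0.1, -0.2]
opening: 0.518
grasp_force: 0.0
t 0.725 xyz [-45.  -79.4  60.6] rot [ 0.    -0.     0.001]
```

```bash
python3 -m handwheel '[{"xyz":[-25,-45,30],"delta_rot":[0,0,0],"hand":1},{"xyz":[-45,-79,50],"delta_rot":[0,0,0],"hand":1},{"xyz":[-45,-79,60],"delta_rot":[0,0,0],"hand":1},{"xyz":[-45,-79,60],"delta_rot":[0,0,0],"hand":1},{"xyz":[-45,-79,60],"delta_rot":[0,0,0],"hand":1}]'
python3 -c "
from go import *
grab('wrist','w1');grab('scene','s1')
a=cv2.imread('pics/w1.png');b=cv2.imread('pics/s1.png')[70:220,280:480]
cv2.imwrite('pics/c2.png',np.hstack([cv2.resize(a,(400,300)),cv2.resize(b,(400,300))]))
to([.5295,.281,.06],np.radians(192.3))"
```

```text
time_s: 1.35
position: [0.5275, 0.284, 0.1019]
tcp_rot: [[-0.977, -0.214, 0.0], [-0.214, 0.977, 0.0], [-0.0, 0.0, -1.0]]
force: [0.2, 0.5, -0.1]
opening: 0.016
grasp_force: 0.0
t 1.45 xyz [-0.9 -3.4 42.3] rot [0.    0.001 0.001]
```

View pics/c2.png

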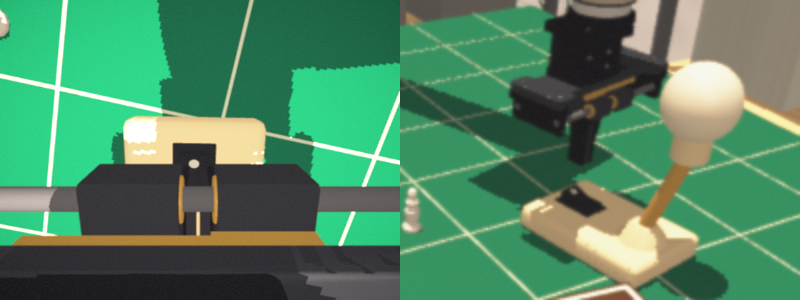

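The wrist view shows the dot centred in front of the closed fingers, and the scene view shows them above the rocker with the globe clear. Next is the press.

```bash
python3 -m handwheel '[{"xyz":[0,-3,20],"delta_rot":[0,0,0],"hand":1},{"xyz":[0,-3,35],"delta_rot":[0,0,0],"hand":1},{"xyz":[0,-3,41],"delta_rot":[0,0,0],"hand":1},{"xyz":[0,-3,45],"delta_rot":[0,0,0],"hand":1},{"xyz":[0,-3,46],"delta_rot":[0,0,0],"hand":1}]'
```

```text
time_s: 2.08
position: [0.5281, 0.2802, 0.057]
tcp_rot: [[-0.977, -0.213, -0.002], [-0.213, 0.977, -0.0], [0.002, 0.0, -1.0]]
force: [-5.6, -0.8, 16.1]
opening: 0.003
grasp_force: 7.5
```

```bash
python3 -m handwheel '[{"xyz":[0,0,1],"delta_rot":[0,0,0],"hand":1},{"xyz":[0,0,1],"delta_rot":[0,0,0],"hand":1},{"xyz":[0,0,1],"delta_rot":[0,0,0],"hand":1},{"xyz":[0,0,1],"delta_rot":[0,0,0],"hand":1},{"xyz":[0,0,1],"delta_rot":[0,0,0],"hand":1}]'
```

```text
time_s: 2.7
position: [0.5281, 0.2802, 0.0569]
tcp_rot: [[-0.977, -0.213, -0.001], [-0.213, 0.977, 0.0], [0.001, 0.0, -1.0]]
force: [-5.7, -0.1, 15.5]
opening: 0.005
grasp_force: 7.8
```

```bash
python3 -m handwheel '[{"xyz":[0,0,-15],"delta_rot":[0,0,0],"hand":1},{"xyz":[0,0,-70],"delta_rot":[0,0,0],"hand":1},{"xyz":[0,-40,-90],"delta_rot":[0,0,0],"hand":1},{"xyz":[0,-95,-90],"delta_rot":[0,0,0],"hand":1},{"xyz":[0,-130,-90],"delta_rot":[0,0,0],"hand":1}]'
python3 -c "
from go import *
_,ms=grab('scene','s2');_,mt=grab('top','t2')
a=cv2.imread('pics/s2.png')[155:200,335:395];b=cv2.imread('pics/t2.png')[205:260,135:210]
cv2.imwrite('pics/c3.png',np.hstack([cv2.resize(a,(400,300)),cv2.resize(b,(400,300))]))
to([.442,-.008,.15],np.radians(192.3))"
```

```text
time_s: 3.32
position: [0.558, 0.151, 0.1457]
tcp_rot: [[-0.977, -0.212, 0.003], [-0.212, 0.977, -0.0], [-0.003, -0.001, -1.0]]
force: [0.4, 0.8, -0.6]
opening: 0.008
grasp_force: 0.0
t 3.425 xyz [ 146.8 -129.8   -4.9] rot [-0.001  0.003 -0.005]
```

View pics/c3.png

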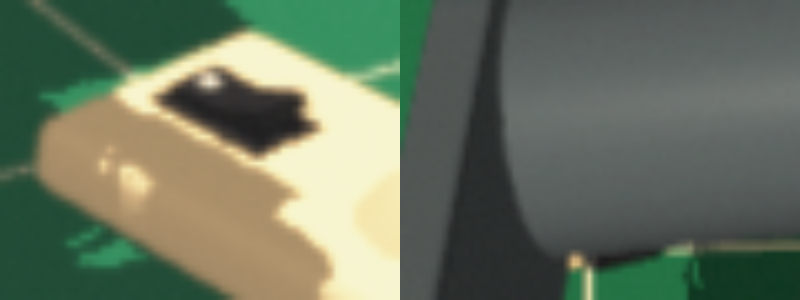

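```bash
python3 -c "
from go import *
m=vision.camera_model('scene')
for f in ['scene0','s2']:
    g=cv2.cvtColor(cv2.imread(f'pics/{f}.png'),6).astype(float)
    w=np.clip(g[162:171,362:371]-60,0,None)
    print(f,g[162:171,362:371].astype(int))
r=np.array([np.cos(.2143),np.sin(.2143),0]);d=np.array([.5314,.2813,.0427])
piv=d+r*.0132;piv[2]=.038
for a in (0,.17,.29,.34):
    b=.34-a; print(a,proj(m,piv-r*.014*np.cos(b)+np.array([0,0,.014*np.sin(b)])))
"
```

```text
scene0 [[112 120 121 146 113 143 176 233 239]
 [126 149 125 121  95  85  95 179 233]
 [146 100  83 146 168 143  86  91 179]
 [ 77  55  75 167 227 229 141  66  90]
 [ 44  47  54 105 192 211 139  71  55]
 [ 36  41  47  56  83  92  68  50  48]
 [ 34  34  42  47  49  49  49  48  49]
 [ 36  33  34  42  48  48  48  49  48]
 [ 40  35  33  35  43  46  50  50  50]]
s2 [[ 73  93 121 181 208 236 240 241 241]
 [143 192 222 238 239 240 241 241 241]
 [233 239 239 239 228 225 237 240 241]
 [240 238 212 191 149 117 127 187 235]
 [207 143 128 174 209 151  82  85 149]
 [ 92  67 112 195 231 191 103  58  65]
 [ 47  50  64  91 110  91  62  51  50]
 [ 36  40  45  49  50  53  52  51  51]
 [ 40  37  33  38  45  49  50  48  47]]
0 [366.69452928 164.97519805]
0.17 [366.39197621 165.69559271]
0.29 [366.25010903 166.25606433]
0.34 [366.20906902 166.50009054]
```

The dot dropped about 1.3 px, as expected for level. The fingertips also stopped at z = 0.038 m against 15 N, so the rocker is at its stop and the lamp is on. Next is the imame.

```bash
python3 -m handwheel '[{"xyz":[40,-35,-5],"delta_rot":[0,0,0],"hand":1},{"xyz":[80,-70,-5],"delta_rot":[0,0,0],"hand":1},{"xyz":[120,-105,-5],"delta_rot":[0,0,0],"hand":1},{"xyz":[147,-130,-5],"delta_rot":[0,0,0],"hand":1},{"xyz":[147,-130,0],"delta_rot":[0,0,0],"hand":1}]'
python3 -c "
from go import *
_,ms=grab('scene','s3')
cv2.imwrite('pics/c4.png',cv2.resize(cv2.imread('pics/s3.png')[80:230,170:370],(800,600)))
to([.442,-.008,.095],np.radians(192.3))"
```

```text
time_s: 4.05
position: [0.4399, -0.0061, 0.1449]
tcp_rot: [[-0.978, -0.21, 0.001], [-0.21, 0.978, -0.0], [-0.001, -0.0, -1.0]]
force: [0.7, 0.0, -0.1]
opening: 0.005
grasp_force: 0.0
t 4.1 xyz [-0.6 -2.7 49.3] rot [ 0.     0.001 -0.002]
```

View pics/c4.png

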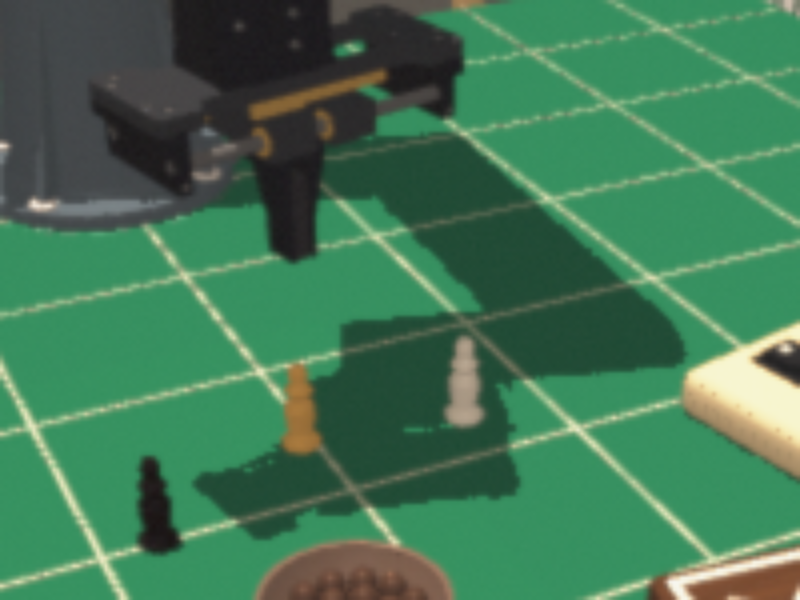

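The closed fingertips (about (294,258) in the crop) hang directly over the brass imame tip (298,368), with the axes lining up. Now I lower to 2 cm above and dwell.

```bash
python3 -m handwheel '[{"xyz":[0,-2,20],"delta_rot":[0,0,0],"hand":1},{"xyz":[0,-2,40],"delta_rot":[0,0,0],"hand":1},{"xyz":[0,-2,48],"delta_rot":[0,0,0],"hand":1},{"xyz":[0,-2,49],"delta_rot":[0,0,0],"hand":1},{"xyz":[0,-2,49],"delta_rot":[0,0,0],"hand":1}]'
for i in 1 2 3; do python3 -m handwheel '[{"xyz":[0,0,0],"delta_rot":[0,0,0],"hand":1},{"xyz":[0,0,0],"delta_rot":[0,0,0],"hand":1},{"xyz":[0,0,0],"delta_rot":[0,0,0],"hand":1},{"xyz":[0,0,0],"delta_rot":[0,0,0],"hand":1},{"xyz":[0,0,0],"delta_rot":[0,0,0],"hand":1}]'|head -2; done
python3 -m handwheel '[{"xyz":[0,0,0],"delta_rot":[0,0,0],"hand":1},{"xyz":[0,0,0],"delta_rot":[0,0,0],"hand":1},{"xyz":[0,0,0],"delta_rot":[0,0,0],"hand":1},{"xyz":[0,0,0],"delta_rot":[0,0,0],"hand":1},{"xyz":[0,0,-20],"delta_rot":[0,0,0],"hand":1}]'
python3 -c "
from go import *
to([.636,-.057,.075],np.radians(192.3))"
```

```text
time_s: 4.72
position: [0.4416, -0.007, 0.0957]
tcp_rot: [[-0.977, -0.213, 0.001], [-0.213, 0.977, -0.0], [-0.001, -0.0, -1.0]]
force: [0.9, -1.3, -0.9]
opening: 0.005
grasp_force: 0.0
time_s: 5.35
position: [0.441, -0.0074, 0.0954]
time_s: 5.98
position: [0.441, -0.0073, 0.0954]
time_s: 6.6
position: [0.441, -0.0073, 0.0954]
time_s: 7.22
position: [0.44, -0.0071, 0.1147]
tcp_rot: [[-0.977, -0.212, -0.003], [-0.212, 0.977, 0.001], [0.003, 0.002, -1.0]]
force: [0.0, -1.1, -0.8]
opening: 0.007
grasp_force: 0.0
t 7.225 xyz [-181.   -90.5   39. ] rot [ 0.002 -0.003 -0.001]
```

```bash
python3 -m handwheel '[{"xyz":[-20,-10,-20],"delta_rot":[0,0,0],"hand":1},{"xyz":[-70,-35,-20],"delta_rot":[0,0,0],"hand":1},{"xyz":[-120,-60,-20],"delta_rot":[0,0,0],"hand":1},{"xyz":[-165,-82,-20],"delta_rot":[0,0,0],"hand":1},{"xyz":[-180,-90,-10],"delta_rot":[0,0,0],"hand":1}]'
python3 -c "
from go import *
_,ms=grab('scene','s4')
cv2.imwrite('pics/c5.png',cv2.resize(cv2.imread('pics/s4.png')[130:280,170:370],(800,600)))
to([.636,-.057,.077],np.radians(192.3))"
```

```text
time_s: 7.85
position: [0.6401, -0.0583, 0.1262]
tcp_rot: [[-0.977, -0.212, 0.006], [-0.212, 0.977, -0.002], [-0.005, -0.003, -1.0]]
force: [0.0, -0.4, -0.5]
opening: 0.008
grasp_force: 0.0
t 7.9 xyz [ 3.7  2.4 47.2] rot [-0.002  0.004 -0.001]
```

View pics/c5.png

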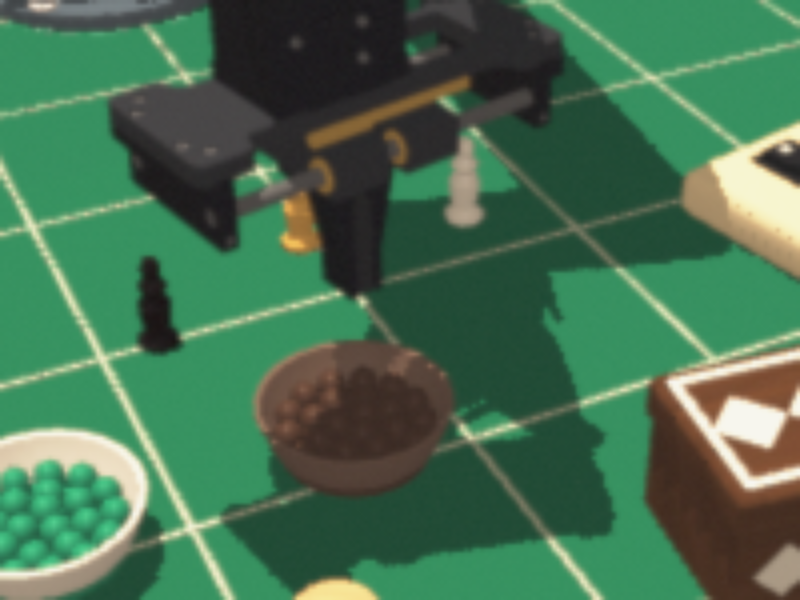

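The fingertips (355,292) are over the bowl's centre (354,405), and the imames stand where they were. Now I lower and dwell.

```bash
python3 -m handwheel '[{"xyz":[3,2,20],"delta_rot":[0,0,0],"hand":1},{"xyz":[3,2,38],"delta_rot":[0,0,0],"hand":1},{"xyz":[3,2,46],"delta_rot":[0,0,0],"hand":1},{"xyz":[3,2,47],"delta_rot":[0,0,0],"hand":1},{"xyz":[3,2,47],"delta_rot":[0,0,0],"hand":1}]'
for i in 1 2 3; do python3 -m handwheel '[{"xyz":[0,0,0],"delta_rot":[0,0,0],"hand":1},{"xyz":[0,0,0],"delta_rot":[0,0,0],"hand":1},{"xyz":[0,0,0],"delta_rot":[0,0,0],"hand":1},{"xyz":[0,0,0],"delta_rot":[0,0,0],"hand":1},{"xyz":[0,0,0],"delta_rot":[0,0,0],"hand":1}]'|head -2; done
python3 -m handwheel '[{"xyz":[0,0,0],"delta_rot":[0,0,0],"hand":1},{"xyz":[0,0,0],"delta_rot":[0,0,0],"hand":1},{"xyz":[0,0,-40],"delta_rot":[0,0,0],"hand":1},{"xyz":[0,0,-80],"delta_rot":[0,0,0],"hand":1},{"xyz":[0,0,-80],"delta_rot":[0,0,0],"hand":1}]'
python3 -m handwheel '[{"xyz":[0,0,0],"delta_rot":[0,0,0],"hand":1},{"xyz":[0,0,0],"delta_rot":[0,0,0],"hand":1},{"xyz":[0,0,0],"delta_rot":[0,0,0],"hand":1},{"xyz":[0,0,0],"delta_rot":[0,0,0],"hand":1},{"xyz":[0,0,0],"delta_rot":[0,0,0],"hand":1}]'|head -2
python3 -c "
from go import *
grab('scene','s5')"
```

```text
time_s: 8.52
position: [0.633, -0.0558, 0.0789]
tcp_rot: [[-0.977, -0.213, 0.001], [-0.213, 0.977, -0.0], [-0.001, -0.0, -1.0]]
force: [0.6, 0.1, 0.6]
opening: 0.008
grasp_force: 0.0
time_s: 9.15
position: [0.6327, -0.0557, 0.0784]
time_s: 9.78
position: [0.6327, -0.0557, 0.0784]
time_s: 10.4
position: [0.6327, -0.0557, 0.0784]
time_s: 11.02
position: [0.6352, -0.0563, 0.1622]
tcp_rot: [[-0.977, -0.213, 0.008], [-0.213, 0.977, -0.002], [-0.007, -0.004, -1.0]]
force: [0.4, -1.6, 0.0]
opening: 0.008
grasp_force: 0.0
time_s: 11.65
position: [0.6326, -0.0557, 0.1581]
```

View pics/s5.png

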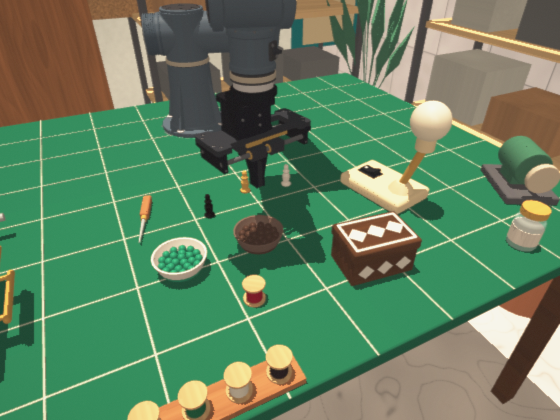

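The arm is clear above the bowl, and everything stands as at the start (brass imame at (245,181), bowl at (259,236), rocker at (371,171)). I'm handing in.

```bash
python3 -c "
from rig import workorder
print(workorder.hand_in())"
```

```text
the job is handed in; nothing more can be done
None
```

I pressed the rocker to on, pointed from about 2 cm above at the brass imame and then the quartz bowl for over two seconds each, saw nothing else moved in the last picture, and handed the job in; the hand-in returned no verdict.

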